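# Set the board tester's selector to green and start it

### The arm

A 6-joint arm with a two-finger parallel gripper is mounted at the origin on the work surface. World frame = base frame: x ahead of the robot, y to its left, z up, the work surface at z = 0. Lengths are in m, angles in rad, forces in N, time in s.
With the tool pointing down it reaches from about 0.275 to 0.825 m from the base axis. Payload 5.2 kg.
Tool frame: the origin (TCP) lies on the mounting face of the last link; the fingertips stand 186 mm ahead of it and the grasp point (between the pads) lies 167 mm ahead of it; z points along the fingers, y is the line along which they close (so a half turn about z gives the same grasp; the last joint's range is limited). The gripper opens to 93 mm and grips with 3 to 60 N. Pads are 15 mm wide; open, the fingers measure 128 mm over their backs; the gripper's body (75 mm by 188 mm) begins 65 mm behind the grasp point.
Start: joints at [0.959, 0.259, 1.535, -0, 1.348, -0.203], TCP at [0.219, 0.505, 0.405] pointing down, gripper open.
Joint ranges: [-3.14, 3.14], [-0.91, 2.08], [0.19, 2.58], [-1.22, 4.36], [0.22, 2.71], [-3.12, 3.12]. Speed limits (rad/s): [2.57, 2.57, 3.14, 3.14, 3.14, 3.14].

### API

Orientations are given as a unit quaternion [x, y, z, w].
In Python, from plant import get_state, grab_frame, job_done gives the robot as it stands. The module is installed in compiled form; this text tells all that it offers.
- The arm moves only by the shell command python3 -m pendant 'ROWS' [OPENING]. ROWS is text: rows parted by semicolons, each of 4 numbers parted by spaces: the shift along the world's x, y, z in m, then the turn about the world's z in rad. A call has 1 to 20 rows; each row is the pose to reach, as a shift and turn from the pose commanded when the call began; what a row does not reach only later rows make up. A row lasts 1/8 s, in which the tool goes at most 62.5 mm and 10.7 degrees, less where a joint would pass 70% of its speed; a pose out of reach is approached as far as the arm can. A call with a gripper value outside its range is refused whole. OPENING is the closure in counts, from 0 (fully open) to 255 (shut), set as the call begins (- or left out, the last holds). The fingers move at their own pace and stop on an object; the grip force is fixed at half the most. Time passes only in rows, so rows that repeat a pose let the fingers close. It gives the time, the measured TCP pose, the force, the opening and the grip force at its end, in the units of the state.
- get_state(): the state, without advancing time (a new reading comes with each control period).
- grab_frame(name): name is "scene" or "top"; returns a dict with "color" (420x560x3 uint8, blue, green, red), "depth" (420x560 float32, m along the optical axis (not along the pixel's ray), 0 where there is no reading), "K" (3x3 intrinsics, pixels), "extrinsics" (4x4, takes a point from camera to world coordinates). Camera axes: x right, y up, looking along -z (the intrinsics and any distortion apply to the point x, -y, -z); pixel columns grow to the right and rows downward; lengths in m; the calibration is good to about 2 mm. A picture is of the moment at which its call begins.
- job_done(): hands the job in; it is judged then, once.
The state is a dict: "t": time; "joint_positions": joint angles; "dq": joint speeds; "joint_efforts": joint torques, N m; "eef_pos": TCP position; "tool_rot": TCP orientation; "wrist_force": force on the tool from outside, world axes, zero at the start; "ft_torque": the same for the moment, N m; "width": finger opening in m; "gripper_force": force on a finger pad.
Only numpy, scipy, OpenCV 4.12 (cv2) and the standard library are available. Lean on these libraries where they do the work, as an engineer would, in place of code of your own. Each camera call takes 0.05 s, during which the arm holds its last target. There are 200 camera calls.

### The job

Set the board tester to its green programme: with the fingertips push the orange tab of the black selector dial gently around until it points at the green dot, then press the white start button right down and let it come up again. Only press the button once the dial is on green. Do not pinch or grip the tab, and leave the circuit board, the bottles, the tools and everything else on the bench where they are.

Things in the scene. Friction and masses are not known exactly. Their poses are not given: they have to be found in the camera images.
- tester: Board tester: fixed flat case, aluminium with a grey top panel, 220 (x) by 360 (y) by 50 mm high. Origin: centre of its underside, on the table; z up. Its own +x side faces away from the robot at yaw 0; its yaw varies by about 0.35 rad. The selector dial is on its +y part; the circuit board in its black nest (rim 7 mm high) and the start button are on its -y part.
- selector (a joint): Angle of the selector dial, rad, about the vertical, growing anticlockwise seen from above. At 0 the tab points along the tester's own -x. Stops at -2.3 and 2.3. No clicks: a stiff friction bearing (about 0.15 N m, so 2 to 3 N at the tab) that turns either way and stays where it is left.
- selector_axis (a point): On the dial's axis, on the upper face of the black dial disc (116 mm diameter, 12 mm thick, its upper face 62 mm above the table). A low metal hub (40 mm diameter, 6 mm high) stands in the middle; a thin white line runs from it to the tab. The axis is 75 mm towards +y of the tester's centre.
- tab_top (a point): Middle of the top of the orange tab, an upright block on the dial's rim: 26 mm long radially (from 47 to 73 mm from the axis), 10 mm thick along the direction of turning, 30 mm tall above the dial disc; top 92 mm above the table. This point lies 60 mm from the axis.
- pointer_aim (a point): The point at which the tab points: straight out from the axis through the tab, 87 mm from the axis, on the circle on which the dots lie. It turns with the dial.
- green_dot: Green flat disc on the tester's top panel, 24 mm diameter, 1.5 mm thick; origin at its centre, underside. The position to select. The four dots lie 87 mm from the dial's axis, in the directions where the selector reads -1.92, -1.05, 1.05 and 1.92 rad; which colour is where changes from start to start.
- red_dot: As the green dot, but red: another position.
- yellow_dot: As the green dot, but yellow: another position.
- blue_dot: As the green dot, but blue: another position.
- start_button (a joint): Travel of the start button, m: 0 up, 0.006 fully down. It springs back; fully down takes 5 N.
- start_button_top (a point): Centre of the top of the white round start button, 30 mm diameter, 72 mm above the table when up, 10 mm proud of its round black housing (46 mm diameter), on the tester's top panel, 65 mm towards -x and 85 mm towards -y of the tester's centre; press straight down. The point moves with the button.
- circuit_board: Small green circuit board, 70 by 90 mm, 3 mm thick with parts up to 14 mm tall, lying loose in the tester's nest; origin at the centre of its underside. Leave it alone.
- flux_bottle: Amber flux bottle, 24 mm diameter, 50 mm tall, standing loose on the tester's top 70 to 80 mm from the start button; origin at the centre of its foot. Leave it alone.
- pump_bottle: Blue square dispenser bottle, 62 mm wide, with a steel pump top, 109 mm tall, on the table to the robot's left; origin at the centre of its foot. Leave it alone.
- solder_spool: Steel-grey spool of solder lying flat, 60 mm diameter, 38 mm tall, on the table to the right; origin at the centre of its underside. Leave it alone.
- tip_cleaner: Black pot with a brass-coloured ball of wool, 76 mm diameter, about 62 mm tall, on the table to the left; origin at the centre of its underside. Leave it alone.
- pliers: Orange-handled pliers lying flat, about 155 mm long, 12 mm thick, on the table to the right; origin on the table under the handles' forward part. Leave it alone.
- screwdriver: Screwdriver with a red handle, 160 mm long, lying on the table to the left; origin near its middle. Leave it alone.

How it is judged:
On the way, in this order (a step that is already met when the one before it is completed fails the run):
1. the tab points at the green dot and the dial is at rest (horizontal distance between pointer_aim and green_dot below 0.01 m and velocity of joint selector between -0.05 and 0.05 rad/s), for 0.2 s.
2. then the start button is pressed down (horizontal distance between pointer_aim and green_dot below 0.01 m and value of joint start_button above 0.0045 m), for 0.05 s.
At the end, for the whole second after the job is handed in: The tab points within 10 mm of the green dot's centre, measured on the dots' circle (about 6.5 degrees; the pointing line crosses the dot), and the dial is at rest; the start button was pressed at least 4.5 mm after that and is up again; every loose thing rests within 15 mm of where it stood (horizontal distance between pointer_aim and green_dot below 0.01 m and value of joint start_button below 0.0015 m and velocity of joint selector between -0.02 and 0.02 rad/s and distance of each of circuit_board, flux_bottle, pump_bottle, solder_spool, tip_cleaner, pliers, screwdriver from where it was at the start of the episode below 0.015 m and linear speed of each of circuit_board, flux_bottle, pump_bottle, solder_spool, tip_cleaner, pliers, screwdriver below 0.02 m/s); the robot touches nothing.
It fails at once if the start button pressed while the dial is not on green (value of joint start_button above 0.003 m and horizontal distance between pointer_aim and green_dot above 0.015 m).
It fails at once if the dial or its tab gripped or pushed hard (over 30 N) (contact force between the fingers and selector above 30 N).
It fails at once if a loose thing on the bench or the tester displaced by 25 mm, lifted or carried (distance of any of circuit_board, flux_bottle, pump_bottle, solder_spool, tip_cleaner, pliers, screwdriver from where it was at the start of the episode above 0.025 m).
It fails at once if a bottle tipped (angle between any of flux_bottle, pump_bottle's own z axis and vertical above 0.35 rad).
It also fails if it takes over 48 s, if anything falls off the work surface, if the arm or the gripper's body presses on something with over 40 N, if the wrist force passes 120 N, or if a joint passes its speed limit or range.

## Working session

There is one attempt and no reset: what is moved stays moved. The work goes in short steps, Python scripts to look and compute and a shell command to move; the robot and the scene stay as the last step left them, time stands still between calls to the robot, and variables do not carry over. Pictures are saved under pics/ and viewed, at most 10 in all, crops included, and the job is handed in when it is done.

```bash
mkdir -p pics; cat > h.py <<'E'
import numpy as np,cv2
from plant import get_state,grab_frame
def grab(n,f):
    d=grab_frame(n);cv2.imwrite(f,d["color"]);np.savez(f+".npz",**{k:d[k] for k in("color","depth","K","extrinsics")});return d
def ray(d,u,v):
    K=d["K"];c=np.array([(u-K[0,2])/K[0,0],-(v-K[1,2])/K[1,1],-1.]);E=d["extrinsics"];return E[:3,3],E[:3,:3]@c
def atz(d,u,v,z):
    o,r=ray(d,u,v);return o+r*(z-o[2])/r[2]
def dep(d,u,v):
    o,r=ray(d,u,v);return o+r*d["depth"][int(v),int(u)]
E
python3 - <<'E'
from h import *
for n in("top","scene"):
    d=grab(n,f"pics/{n}1.png");print(d["extrinsics"].round(3),d["K"].round(1))
s=get_state();print(s["t"],s["eef_pos"],s["tool_rot"],s["width"])
E
```

```text
[[-0.005  0.997 -0.075  0.389]
 [-1.    -0.006 -0.011 -0.019]
 [-0.011  0.075  0.997  1.222]
 [ 0.     0.     0.     1.   ]] [[395.6   0.  277.3]
 [  0.  395.6 212. ]
 [  0.    0.    1. ]]
[[-0.716 -0.537  0.445  0.925]
 [ 0.697 -0.537  0.475  0.441]
 [-0.017  0.65   0.759  0.818]
 [ 0.     0.     0.     1.   ]] [[393.9   0.  280.3]
 [  0.  393.9 210.5]
 [  0.    0.    1. ]]
0.1 [0.21850634 0.50452927 0.40401014] [ 2.02984682e-01  9.79181571e-01 -7.51437947e-04 -3.22855777e-04] 0.09298382453478063
```

View pics/top1.png

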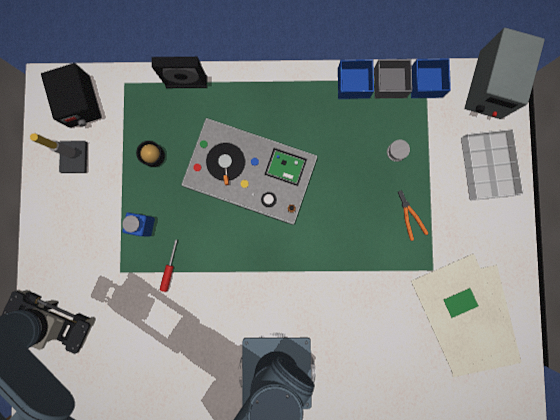

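View pics/scene1.png

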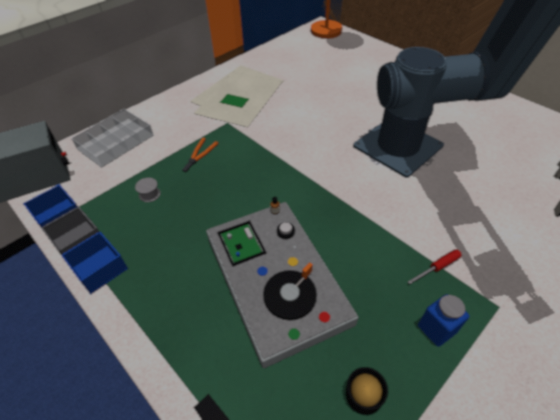

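The top view shows the dial hub at about (225,161), the tab at (226,180), green dot (204,144), red (197,167), yellow (244,184), blue (255,161), the button at (269,199) and the flux bottle at (291,208). I'll refine these with colour centroids.

```bash
cat > m.py <<'E'
from h import *
def blob(d,u,v,r,z,f):
    c=d["color"].astype(int)[v-r:v+r+1,u-r:u+r+1];m=f(c[...,0],c[...,1],c[...,2]);y,x=np.nonzero(m)
    p=atz(d,x.mean()+u-r,y.mean()+v-r,z);return len(x),p
C={"green":((204,144),lambda b,g,r:(g>r+30)&(g>b+20)),"red":((197,167),lambda b,g,r:(r>g+60)&(r>b+60)),
"yellow":((244,184),lambda b,g,r:(r>b+60)&(g>b+50)),"blue":((255,161),lambda b,g,r:(b>r+50))}
def measure(d):
    P={}
    for k,(c,f) in C.items(): n,P[k]=blob(d,*c,7,.0515,f);print(k,n,P[k].round(4))
    return P
E
python3 - <<'E'
from m import *
d=grab("top","pics/top2.png");P=measure(d)
# fit frame: dots at selector angle a => direction pi+a (tester frame)
from itertools import permutations
ang=np.array([-1.92,-1.05,1.05,1.92]);q=87e-3*np.c_[np.cos(np.pi+ang),np.sin(np.pi+ang)]
best=None
for p in permutations(P):
    Y=np.array([P[k][:2] for k in p]);qm=q.mean(0);ym=Y.mean(0)
    H=(q-qm).T@(Y-ym);t=np.arctan2(H[0,1]-H[1,0],H[0,0]+H[1,1]);R=np.array([[np.cos(t),-np.sin(t)],[np.sin(t),np.cos(t)]])
    e=np.abs((q-qm)@R.T+ym-Y).max()
    if best is None or e<best[0]: best=(e,p,t,R,ym-R@qm)
e,p,t,R,ax=best;print(e,p,"yaw",t,"axis",ax)
n,T=blob(d,226,180,9,.092,lambda b,g,r:(r>g+50)&(r>b+80));print("tab",n,T,np.linalg.norm(T[:2]-ax))
v=R.T@(T[:2]-ax);print("sel",np.angle(np.exp(1j*(np.arctan2(v[1],v[0])-np.pi))))
cen=ax-R@[0,.075];print("button",cen+R@[-.065,-.085],"px",atz(d,269,199,.072),"hub px",atz(d,225,161,.068),dep(d,225,161),"flux",dep(d,291,208))
c=cv2.resize(d["color"][105:235,170:330],None,fx=5,fy=5-.4,interpolation=cv2.INTER_CUBIC);cv2.imwrite("pics/crop1.png",c[:600])
E
```

```text
green 45 [0.686  0.2161 0.0515]
red 47 [0.6147 0.2341 0.0515]
yellow 50 [0.5644 0.0919 0.0515]
blue 48 [0.6309 0.0611 0.0515]
0.0004440583504293216 ('green', 'red', 'yellow', 'blue') yaw -0.341012904361124 axis [0.63035537 0.14853873]
tab 35 [0.57001063 0.14184624 0.092     ] 0.06071472544976005
sel 0.4514658773097049
button [0.51558761 0.01949083] px [0.51453356 0.01718289 0.072     ] hub px [0.62889914 0.14711622 0.068     ] [0.62936499 0.14743947 0.06575635] flux [ 0.48509046 -0.04616952  0.10259921]
```

View pics/crop1.png

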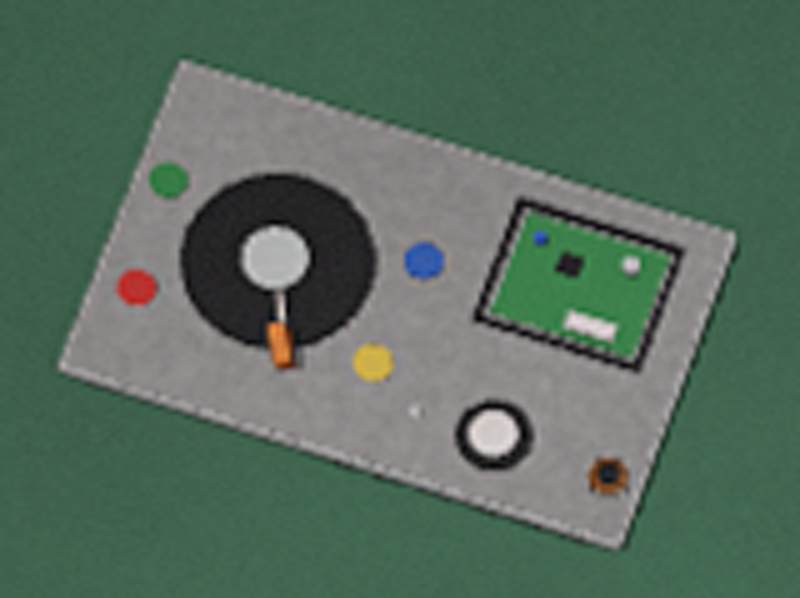

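Green is at selector −1.92 and the tab at about +0.44. The dot fit is good to 0.4 mm and the tab radius comes out at 60.7 mm. So the push is clockwise, with closed fingers behind the tab. I'll go over first, at height, closing the fingers on the way.

```bash
python3 -m pendant '0.03 -0.033 0 0.06; 0.06 -0.066 0 0.12; 0.09 -0.099 0 0.18; 0.12 -0.132 0 0.24; 0.15 -0.165 0 0.3; 0.18 -0.198 0 0.36; 0.21 -0.231 0 0.42; 0.24 -0.264 0 0.48; 0.27 -0.297 0 0.54; 0.3 -0.33 0 0.6; 0.33 -0.363 0 0.66; 0.35 -0.385 0 0.7; 0.362 -0.396 0 0.72; 0.362 -0.396 0 0.72; 0.362 -0.396 0 0.72' 255
python3 - <<'E'
from m import *
s=get_state();R=s["tool_rot"];print(s["eef_pos"],2*np.arctan2(R[1],R[0])-np.pi/2,s["wrist_force"],s["width"],s["joint_positions"])
grab("scene","pics/scene3.png")
E
```

```text
t: 2.02
eef_pos: [0.5801, 0.1091, 0.4045]
tool_rot: [-0.155, 0.988, 0.0, -0.0]
wrist_force: [0.5, 0.6, -0.7]
width: 0.0004
gripper_force: 0.0
[0.58011007 0.10914519 0.40446286] 1.8818539875649498 [ 0.5182436   0.58135249 -0.65985867] 0.0004183692312156114 [-2.94623085e-03  3.31409187e-01  1.43492023e+00  3.03640529e-04
  1.37627453e+00 -1.88485906e+00]
```

View pics/scene3.png

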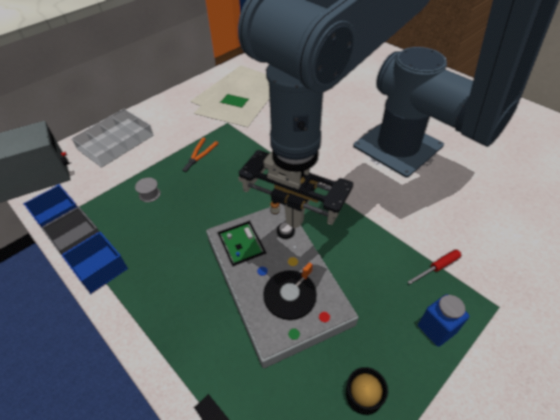

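The fingers are shut and hang beside the tab, clear of yellow. Next I descend and compute the arc table.

```bash
python3 -m pendant '0 0 -0.025 0; 0 0 -0.05 0; 0 0 -0.075 0; 0 0 -0.1 0; 0 0 -0.125 0; 0 0 -0.142 0; 0 0 -0.148 0; 0 0 -0.148 0'
cat > arc.py <<'E'
import sys;from h import *
ax=np.array([.6304,.1485]);s=get_state();p=s["eef_pos"];R=s["tool_rot"]
w=p[:2]-ax;print("t",s["t"],"p",p,"polar",np.linalg.norm(w),np.arctan2(w[1],w[0]),"yaw",2*np.arctan2(R[1],R[0])-np.pi/2,"F",s["wrist_force"])
for a in np.arange(1,int(sys.argv[2])+1)*float(sys.argv[1]):
    c,n=np.cos(a),np.sin(a);print((np.array([c*w[0]-n*w[1],n*w[0]+c*w[1]])-w).round(4),0,round(a,3),end='; ')
E
python3 arc.py -0.04 8
```

```text
t: 3.08
eef_pos: [0.5806, 0.1089, 0.2569]
tool_rot: [-0.155, 0.988, 0.0, 0.0]
wrist_force: [0.4, -0.2, 0.4]
width: 0.0007
gripper_force: 0.0
t 3.075 p [0.58063462 0.10889534 0.25692731] polar 0.0636012775839375 -2.4694010372364597 yaw 1.8822466504877018 F [ 0.41613636 -0.1956186   0.44926188]
[-0.0015  0.002 ] 0 -0.04; [-0.003   0.0041] 0 -0.08; [-0.0044  0.0062] 0 -0.12; [-0.0057  0.0084] 0 -0.16; [-0.0069  0.0107] 0 -0.2; [-0.008  0.013] 0 -0.24; [-0.009   0.0153] 0 -0.28; [-0.0099  0.0177] 0 -0.32;
```

```bash
python3 -m pendant '-0.0015 0.002 0 -0.04; -0.003 0.0041 0 -0.08; -0.0044 0.0062 0 -0.12; -0.0057 0.0084 0 -0.16; -0.0069 0.0107 0 -0.2; -0.008 0.013 0 -0.24; -0.009 0.0153 0 -0.28; -0.0099 0.0177 0 -0.32'
python3 arc.py -0.08 18
python3 - <<'E'
from h import *
d=grab("scene","pics/scene4.png");c=d["color"][150:350,180:380];cv2.imwrite("pics/c4.png",cv2.resize(c,None,fx=3,fy=3,interpolation=cv2.INTER_CUBIC))
E
```

```text
t: 4.08
eef_pos: [0.5712, 0.126, 0.2581]
tool_rot: [0.005, 1.0, -0.0, 0.001]
wrist_force: [0.1, -2.3, 0.2]
width: 0.0006
gripper_force: 1.2
t 4.075 p [0.57121295 0.12603154 0.2580965 ] polar 0.06330827877879384 -2.778779628637621 yaw 1.5607429144401515 F [ 0.12216528 -2.2971153   0.22987989]
[-0.0016  0.0048] 0 -0.08; [-0.0028  0.0097] 0 -0.16; [-0.0036  0.0147] 0 -0.24; [-0.0041  0.0198] 0 -0.32; [-0.0041  0.0248] 0 -0.4; [-0.0037  0.0299] 0 -0.48; [-0.0029  0.0349] 0 -0.56; [-0.0017  0.0398] 0 -0.64; [-0.0001  0.0446] 0 -0.72; [0.0018 0.0493] 0 -0.8; [0.0042 0.0538] 0 -0.88; [0.0068 0.0581] 0 -0.96; [0.0098 0.0621] 0 -1.04; [0.0132 0.066 ] 0 -1.12; [0.0168 0.0695] 0 -1.2; [0.0207 0.0727] 0 -1.28; [0.0248 0.0756] 0 -1.36; [0.0292 0.0782] 0 -1.44;
```

View pics/c4.png

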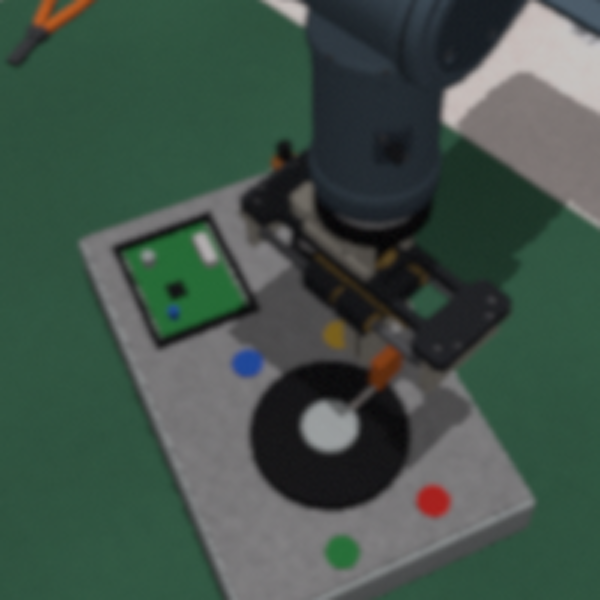

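The fingers are in contact with the tab at 2.3 N, as expected. I'll continue along the arc.

```bash
python3 -m pendant '-0.0016 0.0048 0 -0.08; -0.0028 0.0097 0 -0.16; -0.0036 0.0147 0 -0.24; -0.0041 0.0198 0 -0.32; -0.0041 0.0248 0 -0.4; -0.0037 0.0299 0 -0.48; -0.0029 0.0349 0 -0.56; -0.0017 0.0398 0 -0.64; -0.0001 0.0446 0 -0.72; 0.0018 0.0493 0 -0.8; 0.0042 0.0538 0 -0.88; 0.0068 0.0581 0 -0.96; 0.0098 0.0621 0 -1.04; 0.0132 0.066 0 -1.12; 0.0168 0.0695 0 -1.2; 0.0207 0.0727 0 -1.28; 0.0248 0.0756 0 -1.36; 0.0292 0.0782 0 -1.44'
python3 arc.py -0.06 14
python3 - <<'E'
from h import *
d=grab("scene","pics/scene5.png");c=d["color"][150:350,180:380];cv2.imwrite("pics/c5.png",cv2.resize(c,None,fx=3,fy=3,interpolation=cv2.INTER_CUBIC))
E
```

```text
t: 6.38
eef_pos: [0.5999, 0.2045, 0.2578]
tool_rot: [0.663, 0.748, -0.0, 0.0]
wrist_force: [-1.8, -1.9, 2.4]
width: 0.0005
gripper_force: 1.2
t 6.375 p [0.59990844 0.20446207 0.25775202] polar 0.06372980880708647 2.069685629393181 yaw 0.12001623629990266 F [-1.84220661 -1.90011549  2.38076695]
[0.0034 0.0017] 0 -0.06; [0.0069 0.0032] 0 -0.12; [0.0105 0.0046] 0 -0.18; [0.0142 0.0056] 0 -0.24; [0.0179 0.0065] 0 -0.3; [0.0217 0.0072] 0 -0.36; [0.0255 0.0076] 0 -0.42; [0.0293 0.0078] 0 -0.48; [0.0331 0.0077] 0 -0.54; [0.0369 0.0074] 0 -0.6; [0.0407 0.0069] 0 -0.66; [0.0445 0.0062] 0 -0.72; [0.0482 0.0053] 0 -0.78; [0.0518 0.0041] 0 -0.84;
```

View pics/c5.png

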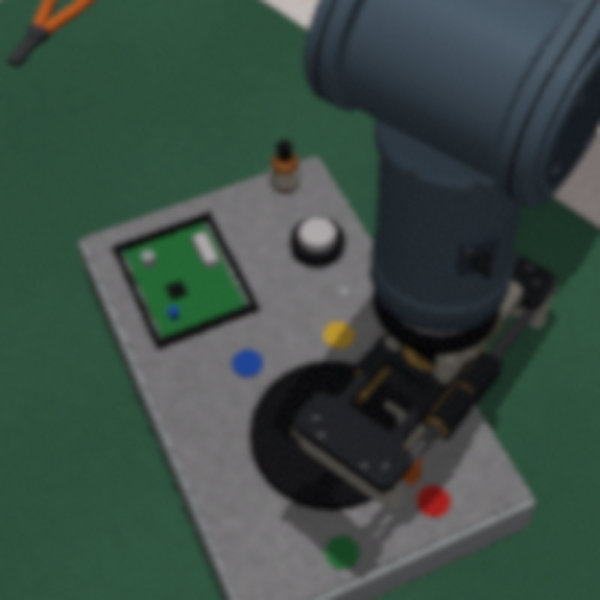

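The tab is now near red, so θ is about 1.71 with 0.83 still to go. I'll push 0.72 and measure again.

```bash
python3 -m pendant '0.0034 0.0017 0 -0.06; 0.0069 0.0032 0 -0.12; 0.0105 0.0046 0 -0.18; 0.0142 0.0056 0 -0.24; 0.0179 0.0065 0 -0.3; 0.0217 0.0072 0 -0.36; 0.0255 0.0076 0 -0.42; 0.0293 0.0078 0 -0.48; 0.0331 0.0077 0 -0.54; 0.0369 0.0074 0 -0.6; 0.0407 0.0069 0 -0.66; 0.0445 0.0062 0 -0.72; 0.0445 0.0062 0 -0.72'
python3 arc.py -0.04 6
python3 - <<'E'
from h import *
d=grab("scene","pics/scene6.png");c=d["color"][240:350,240:350];cv2.imwrite("pics/c6.png",cv2.resize(c,None,fx=5,fy=5,interpolation=cv2.INTER_CUBIC))
E
```

```text
t: 8.05
eef_pos: [0.6445, 0.211, 0.2575]
tool_rot: [0.884, 0.468, 0.001, -0.0]
wrist_force: [-0.6, 0.3, 1.9]
width: 0.0002
gripper_force: 0.5
t 8.05 p [0.64454435 0.21100648 0.25751535] polar 0.06408683397924132 1.3482580215614837 yaw -0.5961063891189333 F [-0.5711918   0.28088922  1.86419607]
[ 0.0025 -0.0006] 0 -0.04; [ 0.0049 -0.0013] 0 -0.08; [ 0.0074 -0.0021] 0 -0.12; [ 0.0098 -0.0031] 0 -0.16; [ 0.0121 -0.0041] 0 -0.2; [ 0.0145 -0.0052] 0 -0.24;
```

View pics/c6.png

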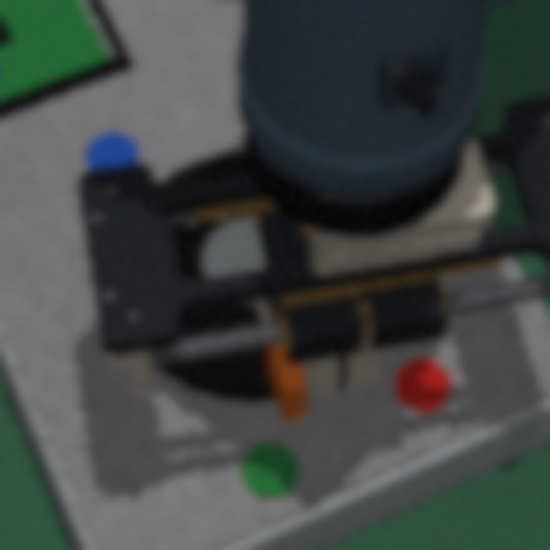

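The tab is just short of green. The outer end of its top is at about crop (291,388), the green dot at (270,470).

```bash
python3 - <<'E'
from h import *
z=np.load("pics/scene6.png.npz");ax=np.array([.6304,.1485])
for n,u,v,h in(("out",291,388,.092),("foot",295,416,.062),("green",270,470,.0515),("red",424,385,.0515)):
    p=atz(z,240+u/5,240+v/5,h);w=p[:2]-ax;print(n,p.round(4),np.linalg.norm(w).round(4),np.arctan2(w[1],w[0]).round(3))
E
```

```text
out [0.6689 0.2104 0.092 ] 0.0729 1.015
foot [0.6659 0.2105 0.062 ] 0.0714 1.051
green [0.686  0.2162 0.0515] 0.0876 0.883
red [0.6144 0.2354 0.0515] 0.0884 1.753
```

The tab is at θ ≈ 1.01, so about 0.12 remains. I'll push that, back off along the tangent, and lift.

```bash
python3 -m pendant '0.0025 -0.0006 0 -0.04; 0.0049 -0.0013 0 -0.08; 0.0074 -0.0021 0 -0.12; 0.0074 -0.0021 0 -0.12; 0.0074 -0.0021 0 -0.12; 0.003 0.002 0 -0.12; -0.004 0.008 0 -0.12; -0.008 0.012 0 -0.12; -0.008 0.012 0.03 -0.12; -0.008 0.012 0.07 -0.12; -0.008 0.012 0.11 -0.12; -0.02 -0.03 0.12 -0.12; -0.04 -0.07 0.12 -0.12; -0.07 -0.11 0.12 -0.12; -0.09 -0.14 0.12 -0.12; -0.11 -0.17 0.12 -0.12; -0.12 -0.185 0.12 -0.12; -0.129 -0.1925 0.12 -0.12; -0.129 -0.1925 0.12 -0.12'
python3 - <<'E'
from m import *
d=grab("top","pics/top7.png");s=grab("scene","pics/scene7.png")
c=cv2.resize(s["color"][240:350,240:350],None,fx=5,fy=5,interpolation=cv2.INTER_CUBIC);e=cv2.resize(d["color"][120:210,180:300],(733,550),interpolation=cv2.INTER_CUBIC)[:,:250]
cv2.imwrite("pics/c7.png",np.hstack([c,e]))
s=get_state();print(s["eef_pos"],s["tool_rot"],s["wrist_force"])
E
```

```text
t: 10.48
eef_pos: [0.5153, 0.0184, 0.3769]
tool_rot: [0.911, 0.413, 0.0, -0.0]
wrist_force: [-0.7, 0.7, -0.1]
width: 0.0003
gripper_force: 0.0
[0.51578891 0.01885932 0.37680859] [ 9.10363716e-01  4.13808915e-01  2.86311022e-04 -6.08172651e-05] [ 0.48927009 -0.37593157 -0.53808179]
```

View pics/c7.png

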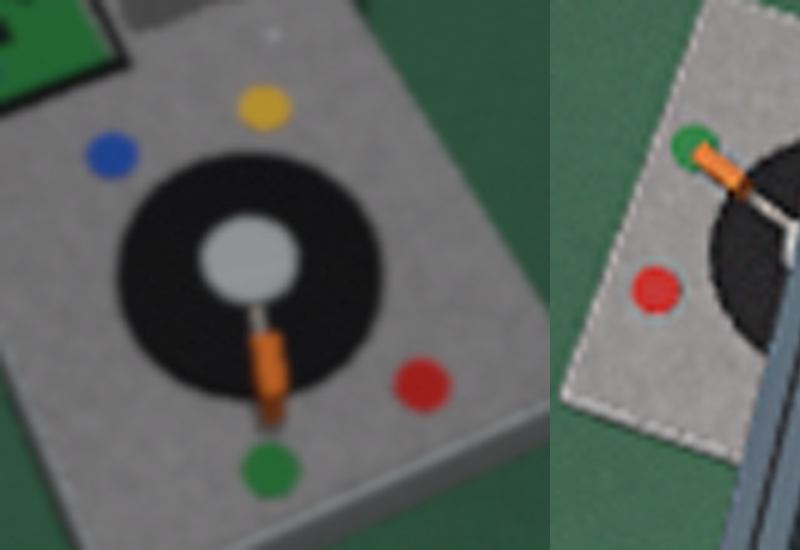

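The tab now points at green. In the scene crop its top runs from (265,333) to about (275,396), with the dot at (270,470). I'll check the angle numerically.

```bash
python3 - <<'E'
from m import *
ax=np.array([.6304,.1485]);s=np.load("pics/scene7.png.npz");d=np.load("pics/top7.png.npz")
def pr(n,p): w=p[:2]-ax;print(n,p.round(4),np.linalg.norm(w).round(4),np.arctan2(w[1],w[0]).round(3))
for n,u,v,h in(("in",265,333,.092),("out",275,396,.092),("foot",270,425,.062),("lineroot",258,308,.062)): pr(n,atz(s,240+u/5,240+v/5,h))
n,p=blob(d,208,147,9,.092,lambda b,g,r:(r>g+50)&(r>b+80));pr("top %d"%n,p);print(dep(d,208,147))
n,p=blob(s,293,312,12,.092,lambda b,g,r:(r>g+70)&(r>b+80)&(r>150));pr("sc %d"%n,p)
E
```

```text
in [0.6594 0.1867 0.092 ] 0.048 0.922
out [0.6758 0.2083 0.092 ] 0.0751 0.922
foot [0.6758 0.2061 0.062 ] 0.0733 0.903
lineroot [0.6423 0.1661 0.062 ] 0.0212 0.975
top 31 [0.6655 0.1953 0.092 ] 0.0585 0.927
[0.66564863 0.19343813 0.09148119]
sc 40 [0.6675 0.1959 0.092 ] 0.0602 0.907
```

The pointer is about 0.035 rad (3 mm) off green, well inside 10 mm. The tool stands over the button, so I'll press.

```bash
python3 -m pendant '0 0 -0.03 0; 0 0 -0.06 0; 0 0 -0.09 0; 0 0 -0.105 0; 0 0 -0.113 0; 0 0 -0.117 0; 0 0 -0.12 0; 0 0 -0.122 0; 0 0 -0.124 0; 0 0 -0.124 0; 0 0 -0.124 0'
```

```text
t: 11.95
eef_pos: [0.5158, 0.0183, 0.2533]
tool_rot: [0.91, 0.414, 0.001, 0.0]
wrist_force: [1.2, 1.2, 3.6]
width: 0.0004
gripper_force: 2.1
```

```bash
python3 -m pendant '0 0 -0.001 0; 0 0 -0.002 0; 0 0 -0.003 0; 0 0 -0.003 0; 0 0 -0.003 0; 0 0 -0.003 0'
```

```text
t: 12.7
eef_pos: [0.5157, 0.0183, 0.2521]
tool_rot: [0.91, 0.414, 0.001, 0.001]
wrist_force: [-4.7, 1.6, 22.0]
width: 0.0005
gripper_force: 11.0
```

The force jumped to 22 N, so the button is bottomed out. I'll release it and retreat upwards.

```bash
python3 -m pendant '0 0 0.003 0; 0 0 0.01 0; 0 0 0.03 0; 0 0 0.06 0; 0 0 0.09 0; 0 0 0.12 0; 0 0 0.15 0; 0 0 0.15 0; 0 0 0.15 0; 0 0 0.15 0'
python3 - <<'E'
from h import *
s=grab("scene","pics/scene8.png");print(get_state()["wrist_force"])
c=cv2.resize(s["color"][170:370,160:400],None,fx=3,fy=3);cv2.imwrite("pics/c8.png",c)
E
```

```text
t: 13.95
eef_pos: [0.515, 0.0183, 0.3981]
tool_rot: [0.91, 0.414, -0.001, -0.001]
wrist_force: [0.3, -0.4, -0.2]
width: 0.0003
gripper_force: 0.0
[-0.37895132 -0.13831999  0.02348815]
```

View pics/c8.png

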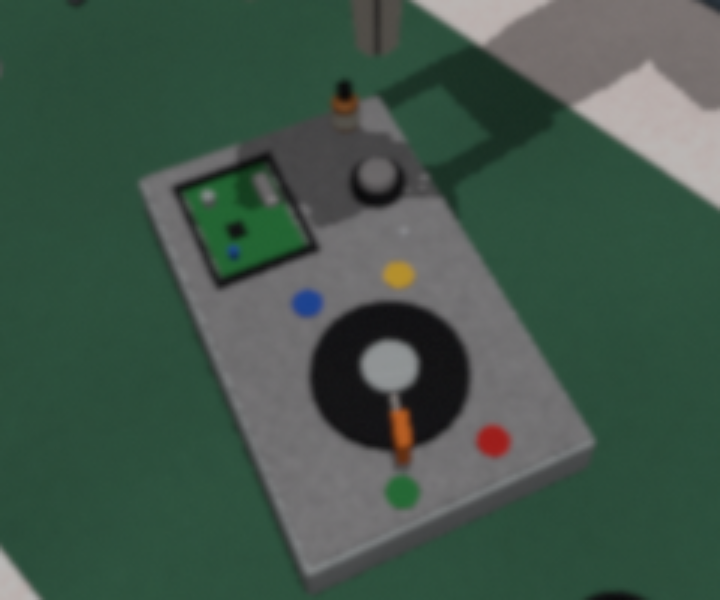

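The tab at (401,430) points at the green dot (402,492), the button at (377,175) is up again, and the bottle and board have not moved.

```bash
python3 -c "from plant import job_done;print(job_done())"
```

```text
the job is handed in; nothing more can be done
None
```

I handed the job in at about 14 s: the dial points about 3 mm off the green dot's centre, the start button was pressed to its stop and is up again, and nothing else on the tester looked moved in the last picture; no verdict was returned.

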